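Close the strap and hold the cover down on its locating pin

ROBOT

A 7-joint arm with a two-finger parallel gripper is mounted at the origin on a cart in front of the work surface, level with it; the furniture and walls round the work are solid. World frame = base frame: x ahead of the robot, y to its left, z up, the work surface at z = 0. Lengths are in m, angles in rad, forces in N, time in s.
With the tool pointing down it reaches from about 0.4 to 0.85 m from the base axis. Payload 10.4 kg.
Tool frame: the origin (TCP) lies midway between the tips of the shut fingers; the grasp point (between the pads) lies 19 mm behind it (ctrl.pinch_z is the distance from the TCP to the grasp point, in m); z points along the fingers, y is the line along which they close (so a half turn about z gives the same grasp; the last joint's range is limited). The gripper opens to 85 mm and grips with 20 to 120 N. Pads are 22 mm wide; open, the fingers measure 114 mm over their backs; the gripper's body (76 mm by 85 mm) begins 54 mm behind the grasp point. The pads swing forward as they close: fully open they stand 13 mm farther back than shut.
Start: joints at [1.125, 0.332, -0.065, 1.46, 0.022, 1.35, -0.088], TCP at [0.256, -0.57, 0.231] pointing down, gripper open.
Joint ranges: [-2.6, 2.6], [-0.5, 2.12], [-1.47, 1.34], [0.16, 2.42], [-1.27, 4.41], [0.06, 2.06], [-2.6, 2.6]. Speed limits (rad/s): [2.22, 2.22, 2.79, 2.79, 3.14, 3.14, 3.14].

INTERFACE

Orientations are given as a unit quaternion [w, x, y, z].
In Python, from bench import ctrl gives the robot as it stands. The module is installed in compiled form; this text tells all that it offers.
- The arm moves only by the tool servo_tool, never from a script. Its argument "plan" is a list of rows, each a list of 7 numbers: the turn, a rotation vector about the tool's x, y, z in degrees, then the shift along the tool's x, y, z in cm, then the finger opening in cm, from 0 to 8.54. In form: [[wx, wy, wz, dx, dy, dz, gripper], ...]. A call has 1 to 20 rows; each row is the pose to reach, as a shift and turn from the pose commanded when the call began, along the tool's axes at that moment; what a row does not reach only later rows make up. A row lasts 1/12 s, in which the tool goes at most 41.7 mm and 7.16 degrees, less where a joint would pass 70% of its speed; a pose out of reach is approached as far as the arm can. A call with a gripper value outside its range is refused whole. The fingers move at their own pace and stop on an object; "squeeze" is the grip in N (left out, the last holds). Time passes only in rows, so rows that repeat a pose let the fingers close. It gives the time, the measured TCP pose, the force, the opening and the grip force at its end, in the units of the state.
- ctrl.get_obs(): the state, without advancing time (a new reading comes with each control period).
- ctrl.camera(name): name is "side" or "top"; returns a dict with "color" (384x512x3 uint8, red, green, blue), "K" (3x3 intrinsics, pixels), "T" (4x4, takes a point from camera to world coordinates). Camera axes: x right, y up, looking along -z (the intrinsics and any distortion apply to the point x, -y, -z); pixel columns grow to the right and rows downward; lengths in m; the calibration is good to about 2 mm. A picture is of the moment at which its call begins. There is no depth.
- ctrl.hand_in(): hands the job in; it is judged then, once.
Trained networks look in a picture, given as the dict that the camera call returned (one of the last four; its "shot" number tells which), for a name from the list of things; names that differ only in an ending like _2 or _b are one class to them, and where a whole thing is asked for, a point or a joint stands for the part that bears it (a point fixed in the world has none). Each returns a list of dicts, best first, with "confidence" (0 to 1); they miss things now and then, are a little off and sometimes report something else, mostly with a low value. They report only what shows in the picture. A call takes as long as a camera call. They do not tell look-alikes from the thing itself.
- ctrl.boxes_of(picture, query): "box" ([left, top, width, height] in pixels, round what is visible of it).
The state is a dict: "time": time; "joints": joint angles; "joint_vel": joint speeds; "tau": joint torques, N m; "position": TCP position; "eef_rot": TCP orientation; "force": force on the tool from outside, world axes, zero at the start; "wrist_torque": the same for the moment, N m; "width": finger opening in m; "grip_force": force on a finger pad.
Only numpy, scipy, OpenCV 4.12 (cv2) and the standard library are available. Lean on these libraries where they do the work, as an engineer would, in place of code of your own. Each camera call takes 0.05 s, during which the arm holds its last target. There are 200 camera calls.

TASK

Get the test fixture ready: first push its red hinged strap down over the brass nozzle, pressing near the strap's free end until the catch snaps over it and holds it shut. Only then take the blue cover by its black grip, bring it over the fixture, square with the base, and slide it about on the tip of the upright locating pin until the blind hole in its underside drops over the pin. Press it down on its four spring pads as far as it goes and finish like that, still holding the cover and pressing it fully down; leave the other things on the table where they are.

Things in the scene. Friction and masses are not known exactly. Their poses are not given: they have to be found in the camera images.
- fixture: Aluminium fixture fixed to the worktop. Base plate 120 mm along own x, 136 along own y (y -48 to +88), 14 thick. Origin on the worktop on the pin's axis; z up; own y points left as seen from the robot, within 13 degrees. Four spring pads (12 mm wide) at x +-49, y +-33 mm. Apart from pin, pads, catch and open strap nothing on it is higher than 41 mm.
- pin_top (a point): Tip of the upright steel locating pin at the fixture's origin, 59 mm above the worktop, that is 9 mm above the unloaded spring pads. The pin is 12 mm in diameter; its uppermost 5 mm taper to a tip of 5 mm diameter.
- strap (a joint): Angle (rad) of the red strap, 18 mm wide, 4 thick: 0 = level and shut, positive = free end raised; starts at 0.5 to 0.9. It runs along the fixture's y at x = +20 mm over a brass nozzle; its round nose is 100 mm from the hinge. A weak spring (under 1 N at the nose) lifts it again unless the catch holds it. Shut, its upper face is 38 mm above the worktop.
- strap_hinge (a point): Point on the strap's hinge axis, which is parallel to the fixture's x: at x = 20, y = -34 mm of the fixture, 36 mm above the worktop.
- strap_press (a point): Black rubber thumb pad on the strap's upper face, 78 mm from the hinge towards the free end: press here. With the strap shut it lies at x = 20, y = 44 mm of the fixture, 39 mm above the worktop.
- catch_ball (a point): Sprung brass ball (8 mm) of the catch, at x = 20, y = 71 mm of the fixture. Over the last 0.1 rad about 3 to 4 N downward at the thumb pad snap the strap's nose below it. Its housing, 24 x 12 mm, top 47 mm above the worktop, stands behind it at y = 73 to 85 mm.
- seat (a joint): How far (m) the four black spring pads, which move together, are pressed down: 0 = unloaded (tops 50 mm above the worktop), 0.005 = hard stop. They push up with about 7.5 N in all at 0 and 15 N at the stop; the cover's weight (about 3.5 N) takes part of it.
- cover_grip (a point): Centre of the black grip of the loose blue cover (about 0.35 kg): 60 mm along own x, 18 along y, 30 high; this point is 33 mm above the cover's underside. Straight below it is the blind hole, 15 mm wide, 15.5 deep, unseen from above. Height of this point over the worktop: 92 mm with the cover on the pin's tip, 83 dropped on, resting on the pads, 78 pressed to the stop.
- cover: The blue cover, a slab 110 mm along own x, 80 along own y, 18 thick, with the grip block on top in its middle; it starts flat on the worktop. Origin at the centre of its underside. Either way round (half a turn) fits the fixture.
- tape: Bystander: roll of yellow tape, 82 mm across, 19 mm high, lying on the worktop; origin at the centre of its underside.
- vial_0: Bystander: small white vial with red cap, 21 mm across, 46 mm high; origin under its centre.
- vial_1: Bystander: small white vial with black cap, 21 mm across, 46 mm high; origin under its centre.
- loupe: Bystander: black stand loupe, 36 mm across, 32 mm high; origin under its centre.
- suction_cup_1: Bystander: black suction cup, 25 mm across, 30 mm high; origin under its centre.
There are look-alikes about, which are no part of the job. Of the things that look like the cover, the larger one is meant.

How it is judged:
On the way, in this order (a step that is already met when the one before it is completed fails the run):
1. the strap is shut and held by its catch, the cover not yet over the fixture (value of joint strap below 0.035 rad and horizontal distance between cover_grip and pin_top above 0.08 m), for 0.2 s.
2. the cover has dropped over the locating pin (horizontal distance between cover_grip and pin_top below 0.004 m and z of cover_grip in the frame of fixture below 0.086 m and angle between the x axis of fixture and the x axis of cover, either way round below 0.15 rad), for 0.1 s.
At the end, for the whole second after the job is handed in: Strap shut (below 0.035 rad); cover at rest on the pin (grip within 4 mm of the pin axis, within 0.15 rad of square either way round, level within 0.08 rad); the gripper still holds it down: pads over 3 mm down of 5, fingers on the cover with over 2 N (value of joint strap below 0.035 rad and horizontal distance between cover_grip and pin_top below 0.004 m and z of cover_grip in the frame of fixture below 0.082 m and angle between the x axis of fixture and the x axis of cover, either way round below 0.15 rad and angle between cover's own z axis and vertical below 0.08 rad and value of joint seat above 0.003 m and linear speed of cover below 0.02 m/s and contact force between the fingers and cover above 2 N); the arm keeps its last pose, push and grip.
It fails at once if a bystander (tape roll, vial, loupe or suction cup) is pushed more than 30 mm (distance of any of tape, vial_0, vial_1, loupe, suction_cup_1 from where it was at the start of the episode above 0.03 m).
It also fails if it takes over 51 s, if anything falls off the work surface, if the arm or the gripper's body presses on something with over 40 N, if the wrist force passes 120 N, or if a joint passes its speed limit or range.

## Working session

There is one attempt and no reset: what is moved stays moved. The work goes in short steps, Python scripts to look and compute and a tool call to move; the robot and the scene stay as the last step left them, time stands still between calls to the robot, and variables do not carry over. Pictures are saved under pics/ and viewed, at most 10 in all, crops included, and the job is handed in when it is done.

Besides the shell and the picture viewer there is one more tool, called after "Request:" in YAML: its name, and indented under it one key for each argument. servo_tool: Moves the arm, as the interface text tells. Its arguments: {"type":"object","properties":{"plan":{"type":"array"},"squeeze":{"type":"number"}},"required":["plan"]}

```bash
mkdir -p pics
cat > h.py <<'E'
import numpy as np, cv2
from bench import ctrl
def proj(c,P):
    P=np.atleast_2d(P); T=np.linalg.inv(c["T"]); q=P@T[:3,:3].T+T[:3,3]; q=q*[1,-1,-1]
    u=q@np.array(c["K"]).T; return u[:,:2]/u[:,2:]
def ray(c,u):
    d=np.linalg.inv(c["K"])@[u[0],u[1],1]; d=np.array(c["T"])[:3,:3]@(d*[1,-1,-1]); return np.array(c["T"])[:3,3],d/np.linalg.norm(d)
def onz(c,u,z):
    o,d=ray(c,u); return o+d*(z-o[2])/d[2]
def tri(c1,u1,c2,u2):
    A=[];b=[]
    for c,u in((c1,u1),(c2,u2)):
        o,d=ray(c,u); M=np.eye(3)-np.outer(d,d); A.append(M); b.append(M@o)
    p=np.linalg.solve(A[0]+A[1],b[0]+b[1]); return p
def save(c,n): cv2.imwrite("pics/"+n+".png",c["color"][...,::-1])
E
python3 - <<'E'
from h import *
np.set_printoptions(precision=4,suppress=True)
o=ctrl.get_obs(); print(o["position"],o["eef_rot"],o["width"],ctrl.pinch_z)
S=ctrl.camera("side");T=ctrl.camera("top")
for n,c in(("side",S),("top",T)):
    print(n,c.keys(),c["K"],c["T"])
    for q in["fixture","cover","cover_grip","pin_top","strap","strap_press","strap_hinge","catch_ball","tape","vial_0","loupe","suction_cup_1"]:
        print(q,[(np.round(b["box"]).astype(int).tolist(),round(b["confidence"],2)) for b in ctrl.boxes_of(c,q)][:4])
    import pickle; pickle.dump(c,open(n+"0.pkl","wb"))
cv2.imwrite("pics/a.png",np.vstack([cv2.resize(c["color"][...,::-1],(400,300)) for c in(S,T)]))
im=np.hstack([S["color"],T["color"]])[...,::-1]
save(S,"s0");save(T,"t0")
E
```

```text
[ 0.2563 -0.5696  0.2305] [-0.0007  0.9777  0.2099 -0.0002] 0.08549290720382029 0.0187
side dict_keys(['color', 'K', 'T', 'shot']) [[366.0461   0.     251.5516]
 [  0.     366.0461 189.4864]
 [  0.       0.       1.    ]] [[-0.2433  0.6702 -0.7012 -0.1226]
 [-0.9698 -0.1566  0.1869  0.2254]
 [ 0.0155  0.7255  0.688   0.7972]
 [ 0.      0.      0.      1.    ]]
fixture [([278, 164, 59, 39], 0.58)]
cover [([331, 224, 44, 40], 0.96), ([305, 144, 24, 19], 0.9), ([276, 164, 62, 39], 0.64), ([388, 250, 8, 6], 0.43)]
cover_grip [([329, 225, 44, 37], 0.57)]
pin_top [([278, 163, 58, 42], 0.83)]
strap [([302, 162, 18, 16], 0.45)]
strap_press [([170, 289, 12, 8], 0.71), ([298, 158, 24, 17], 0.64)]
strap_hinge [([303, 164, 17, 12], 0.52)]
catch_ball []
tape [([131, 236, 34, 30], 0.78), ([186, 276, 8, 17], 0.73)]
vial_0 [([184, 276, 10, 18], 0.52)]
loupe [([293, 262, 14, 19], 0.77)]
suction_cup_1 []
top dict_keys(['color', 'K', 'T', 'shot']) [[428.0281   0.     250.1997]
 [  0.     428.0281 194.9068]
 [  0.       0.       1.    ]] [[-0.2708  0.8553 -0.4417 -0.018 ]
 [-0.9626 -0.2359  0.1334  0.1915]
 [ 0.0099  0.4613  0.8872  1.314 ]
 [ 0.      0.      0.      1.    ]]
fixture [([266, 156, 50, 44], 0.81)]
cover [([309, 216, 35, 40], 0.89), ([143, 236, 30, 25], 0.72), ([296, 136, 18, 9], 0.65)]
cover_grip [([313, 219, 29, 35], 0.7), ([296, 139, 20, 9], 0.61)]
pin_top [([267, 160, 50, 36], 0.89)]
strap [([285, 161, 20, 8], 0.64)]
strap_press [([284, 161, 21, 5], 0.5)]
strap_hinge []
catch_ball []
tape [([144, 235, 28, 28], 0.74)]
vial_0 []
loupe [([279, 257, 9, 13], 0.69)]
suction_cup_1 [([354, 244, 11, 6], 0.42)]
```

Run:
```python
from h import *
a=cv2.imread("pics/s0.png");b=cv2.imread("pics/t0.png")
ca=cv2.resize(a[135:285,250:400],(400,400),interpolation=3); 
cb=cv2.resize(b[125:275,230:380],(400,400),interpolation=3)
top=np.hstack([cv2.resize(a,(400,300)),cv2.resize(b,(400,300))])
cv2.imwrite("pics/full.png",top)
cv2.imwrite("pics/fixs.png",cv2.resize(a[135:210,260:360],(800,600),interpolation=2))
cv2.imwrite("pics/crops.png",np.hstack([ca,cb]))
```

```text
(no output)
```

View pics/full.png

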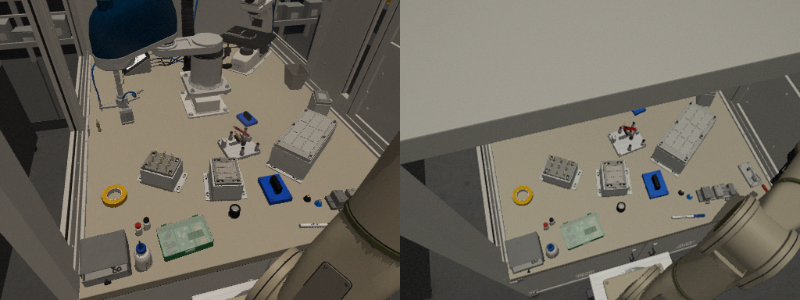

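View pics/crops.png

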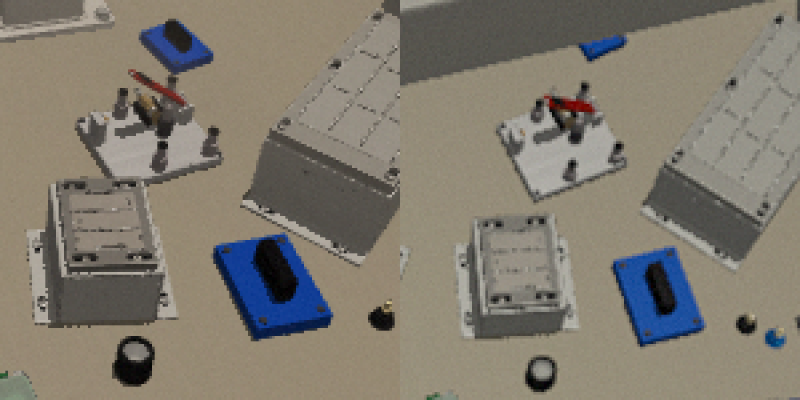

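Run:
```python
from h import *
a=cv2.imread("pics/s0.png");b=cv2.imread("pics/t0.png")
def crop(im,x,y,w,h,f):
    c=cv2.resize(im[y:y+h,x:x+w],None,fx=f,fy=f,interpolation=2)
    for i in range(0,w,10): cv2.line(c,(i*f,0),(i*f,6),(0,255,255),1); cv2.putText(c,str(x+i),(i*f,16),0,.35,(0,255,255),1)
    for i in range(0,h,10): cv2.line(c,(0,i*f),(6,i*f),(0,255,255),1); cv2.putText(c,str(y+i),(8,i*f+4),0,.35,(0,255,255),1)
    return c
cv2.imwrite("pics/f1.png",np.hstack([crop(a,274,155,66,50,6),crop(b,262,153,60,50,6)]))
cv2.imwrite("pics/c1.png",np.hstack([crop(a,325,215,56,56,7),crop(b,302,210,52,56,7)]))
```

```text
(no output)
```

View pics/f1.png

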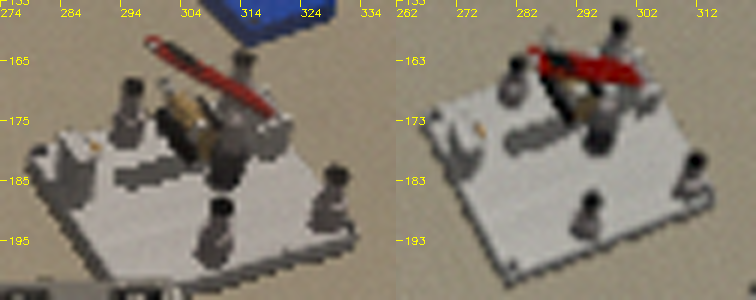

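View pics/c1.png

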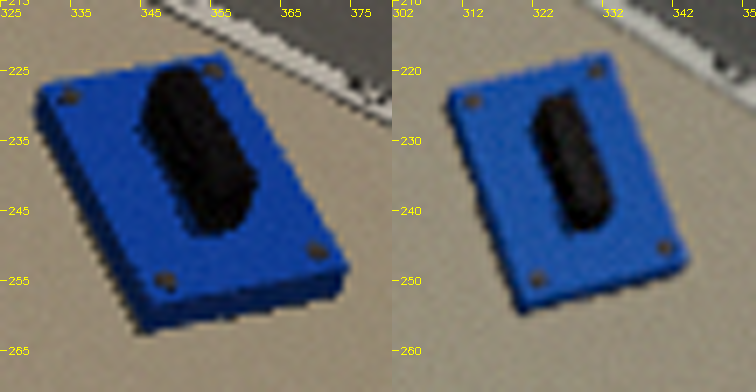

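```bash
cat > m.py <<'E'
from h import *
import pickle
from scipy.optimize import least_squares
np.set_printoptions(precision=4,suppress=True)
S=pickle.load(open("side0.pkl","rb"));T=pickle.load(open("top0.pkl","rb"))
def place(p,L): 
    c,s=np.cos(p[2]),np.sin(p[2]); L=np.array(L,float)/1000
    return np.c_[p[0]+c*L[:,0]-s*L[:,1],p[1]+s*L[:,0]+c*L[:,1],L[:,2]+p[3]]
def fit(LS,uS,LT,uT,p0,freez=True):
    def f(p):
        q=np.r_[p,0] if len(p)==3 else p
        return np.r_[(proj(S,place(q,LS))-uS).ravel(),(proj(T,place(q,LT))-uT).ravel()]
    r=least_squares(f,p0 if freez else p0[:3],loss="soft_l1"); return r.x,r.fun.reshape(-1,2)
pads=[[-49,-33,50],[-49,33,50],[49,33,50],[49,-33,50]]
uS=np.array([[338,172],[222,204],[132,84],[244,58]])/6+[274,155]
uT=np.array([[299,160],[196,200],[119,62],[222,25]])/6+[262,153]
cS=np.array([[354,235]])/6+[274,155]; LcS=[[-60,-48,14]]
cT=np.array([[316,193],[114,276],[37,113]])/6+[262,153]; LcT=[[-60,-48,14],[-60,88,14],[60,88,14]]
LS=pads+LcS;LT=pads+LcT
p0=[*onz(S,(311,178),.03)[:2],0,0]
for fz in(1,0):
    F,r=fit(LS,np.r_[uS,cS],LT,np.r_[uT,cT],p0,fz); print("fixture",F,"\n",r.T)
cor=[[55,40,18],[55,-40,18],[-55,-40,18],[-55,40,18]]
uS=np.array([[38,88],[222,55],[347,265],[152,303]])/7+[325,215]
uT=np.array([[56,92],[216,55],[295,258],[130,304]])/7+[302,210]
p0=[*onz(S,(353,240),.03)[:2],0.3,0]
for fz in(1,0):
    C,r=fit(cor,uS,cor,uT,p0,fz); print("cover",C,"\n",r.T)
rs=np.array([[70,97],[214,70],[318,250],[165,280]]).mean(0)/7+[325,215]
rt=np.array([[81,101],[205,72],[273,247],[146,278]]).mean(0)/7+[302,210]
print("rivet centre",tri(S,rs,T,rt),onz(S,rs,.018),onz(T,rt,.018))
print("small cover dims: ", [onz(S,u,.01) for u in ((305,153),(313,147),(329,156),(321,162))])
E
python3 m.py
```

```text
fixture [ 0.6609 -0.1803  0.1342 -0.0082] 
 [[-0.4745 -0.174   0.1108 -0.3474  0.9687  0.1249 -0.0356  0.4097  0.2002
   1.1372 -0.4237 -2.0328]
 [ 0.2244  0.1597  0.4321  0.0943 -0.7145 -0.2434 -0.2666  0.0401 -0.0647
   0.4029  0.2113 -0.3694]]
fixture [ 0.6553 -0.1773  0.1308] 
 [[-0.2551 -0.1641  0.0864 -0.1839  1.219   0.1504 -0.1612  0.2899  0.2234
   1.1858 -0.6781 -2.2696]
 [-0.3594 -0.4328 -0.3216 -0.6456 -1.1875  0.1903  0.1642  0.2728  0.1739
   0.8854  0.687  -0.1325]]
cover [ 0.421  -0.2065 -0.0132 -0.006 ] 
 [[ 0.0247 -0.143  -0.0633 -0.1713 -0.0073 -0.1835  0.2273  0.3987]
 [-0.2985 -0.2232  0.3067  0.3463 -0.1959 -0.4818  0.5353 -0.0433]]
cover [ 0.4179 -0.2039 -0.0151] 
 [[-0.016   0.0075  0.1562 -0.1736 -0.1635 -0.2119  0.1991  0.2335]
 [-0.7606 -0.6711  0.0524  0.0822  0.0504 -0.2259  0.9697  0.3832]]
rivet centre [ 0.4209 -0.2079  0.0114] [ 0.4161 -0.2047  0.018 ] [ 0.419  -0.2055  0.018 ]
small cover dims:  [array([ 0.8173, -0.2162,  0.01  ]), array([ 0.8438, -0.2563,  0.01  ]), array([ 0.7825, -0.292 ,  0.01  ]), array([ 0.7578, -0.2523,  0.01  ])]
```

```bash
cat > n.py <<'E'
import sys
from m import *
print("----")
k=8/3
def s(x,y): return (250+(x+.5)/k-.5,135+(y+.5)/k-.5)
def t(x,y): return (230+(x-400+.5)/k-.5,125+(y+.5)/k-.5)
for n,a,b in [("bigbox top near-left",s(275,125),t(682,160)),("bigbox base left",s(243,207),t(642,210)),("bigbox base right",s(363,262),t(735,267)),("bigbox far-left top",s(392,3),t(785,17)),("smallbox top near right",s(160,275),t(560,305)),("smallbox top far right",s(145,180),t(550,215)),("smallbox top far left",s(55,185),t(475,220)),("loupe",s(135,345),t(540,362))]:
    print(n,tri(S,a,T,b))
h=.42/1
uS=np.array([[338,172],[222,204],[132,84],[244,58]])/6+[274,155]-h
uT=np.array([[299,160],[196,200],[119,62],[222,25]])/6+[262,153]-h
Fx,r=fit(pads,uS,pads,uT,[.655,-.177,.13,0],0); print("pads",Fx)
Fx,r=fit(pads,uS,pads,uT,[.655,-.177,.13,0],1); print("pads",Fx)
for c,u in((S,uS),(T,uT)): # per-camera fit
    g=least_squares(lambda p:(proj(c,place(np.r_[p,0],pads))-u).ravel(),[.655,-.177,.13]).x; print("single",g)
ns=np.array([150,42])/6+[274,155]-h; nt=np.array([134,48])/6+[262,153]-h
hS=np.array([268,112])/6+[274,155]-h; hT=np.array([244,78])/6+[262,153]-h
print("nose",tri(S,ns,T,nt),"hinge-end",tri(S,hS,T,hT))
F=np.r_[.655,-.178,.131,0]
for th in(.5,.6,.7,.8,.9):
    P=place(F,[[20,-34+100*np.cos(th),36+100*np.sin(th)]]); print(th,P,proj(S,P)-ns,proj(T,P)-nt)
E
python3 n.py|sed -n '/----/,$p'
```

```text
----
bigbox top near-left [ 0.5543 -0.2625  0.0963]
bigbox base left [ 0.5471 -0.2354 -0.0166]
bigbox base right [ 0.4334 -0.318  -0.003 ]
bigbox far-left top [ 0.6919 -0.4593  0.1317]
smallbox top near right [ 0.4243 -0.0773  0.054 ]
smallbox top far right [ 0.5302 -0.0975  0.0764]
smallbox top far left [ 0.5531 -0.0086  0.0667]
loupe [ 0.3745 -0.0386  0.0193]
pads [ 0.657  -0.1765  0.1355]
pads [ 0.6598 -0.178   0.1357 -0.0039]
single [ 0.6554 -0.1764  0.1329]
single [ 0.6581 -0.1763  0.1376]
nose [ 0.6873 -0.1377  0.0887] hinge-end [ 0.6843 -0.2096  0.0298]
0.5 [[ 0.6678 -0.1221  0.0839]] [[-2.964   5.9219]] [[-2.712   6.5854]]
0.6 [[ 0.6685 -0.1273  0.0925]] [[-1.1358  3.367 ]] [[-1.1067  4.7401]]
0.7 [[ 0.6693 -0.1333  0.1004]] [[0.9321 0.8763]] [[0.7237 2.8848]]
0.8 [[ 0.6702 -0.14    0.1077]] [[ 3.218  -1.5203]] [[2.7611 1.0408]]
0.9 [[ 0.6712 -0.1475  0.1143]] [[ 5.6965 -3.7935]] [[ 4.984  -0.7704]]
```

Request:
servo_tool:
  plan:
    - [0,0,16.6,55.4,-21.7,0,0]
    - [0,0,16.6,55.4,-21.7,0,0]
    - [0,0,16.6,55.4,-21.7,0,0]
    - [0,0,16.6,55.4,-21.7,0,0]
    - [0,0,16.6,55.4,-21.7,0,0]
    - [0,0,16.6,55.4,-21.7,0,0]
    - [0,0,16.6,55.4,-21.7,0,0]
    - [0,0,16.6,55.4,-21.7,0,0]
    - [0,0,16.6,55.4,-21.7,0,0]
    - [0,0,16.6,55.4,-21.7,0,0]
    - [0,0,16.6,55.4,-21.7,0,0]
    - [0,0,16.6,55.4,-21.7,0,0]
    - [0,0,16.6,55.4,-21.7,0,0]
    - [0,0,16.6,55.4,-21.7,0,0]
    - [0,0,16.6,55.4,-21.7,0,0]
    - [0,0,16.6,55.4,-21.7,8,0]
    - [0,0,16.6,55.4,-21.7,8,0]
    - [0,0,16.6,55.4,-21.7,8,0]

```text
time: 2.8
position: [0.6688, -0.1439, 0.1429]
eef_rot: [-0.001, 0.998, 0.067, -0.006]
force: [-1.3, -0.6, -1.6]
width: 0.0001
grip_force: 0.0
```

```bash
cat >> h.py <<'E'
def crop(im,x,y,w,h,f):
    c=cv2.resize(im[y:y+h,x:x+w,::-1],None,fx=f,fy=f,interpolation=2).copy()
    for i in range(0,w,10): cv2.putText(c,str(x+i),(i*f,10),0,.35,(0,255,255),1)
    for i in range(0,h,10): cv2.putText(c,str(y+i),(0,i*f+4),0,.35,(0,255,255),1)
    return c
E
python3 - <<'E'
from h import *
np.set_printoptions(precision=4,suppress=True)
S=ctrl.camera("side");T=ctrl.camera("top");o=ctrl.get_obs();print(o["position"],o["eef_rot"],proj(S,o["position"]),proj(T,o["position"]))
cv2.imwrite("pics/g1.png",np.hstack([crop(S["color"],270,130,66,75,6),crop(T["color"],258,125,66,75,6)]))
E
```

```text
[ 0.672 -0.145  0.151] [-0.0002  0.9978  0.0663 -0.0012] [[304.8242 147.8987]] [[289.1175 153.7104]]
```

View pics/g1.png

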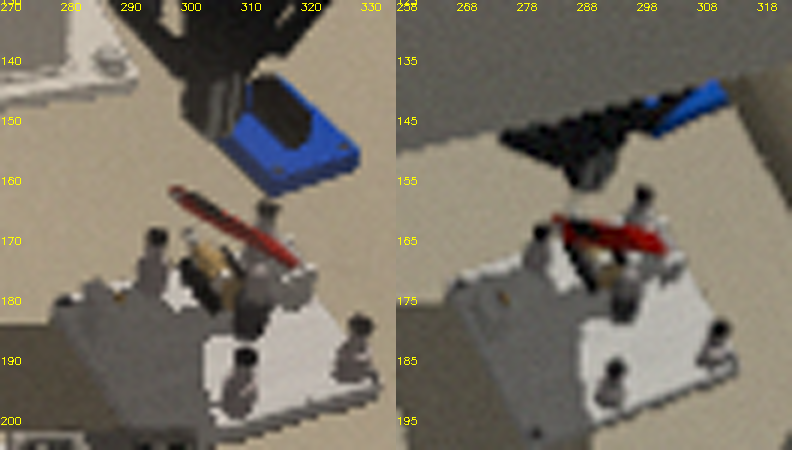

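Request:
servo_tool:
  plan:
    - [0,0,0,0,0,3,0]
    - [0,0,0,0,0,5.5,0]
    - [0,0,0,0,-0.4,6.5,0]
    - [0,0,0,0,-0.8,7.5,0]
    - [0,0,0,0,-1.1,8.3,0]
    - [0,0,0,0,-1.4,9.1,0]
    - [0,0,0,0,-1.5,9.8,0]
    - [0,0,0,0,-1.6,10.3,0]
    - [0,0,0,0,-1.6,10.7,0]
    - [0,0,0,0,-1.6,11,0]
    - [0,0,0,0,-1.6,11.2,0]
    - [0,0,0,0,-1.6,11.3,0]
    - [0,0,0,0,-1.6,11.3,0]

```text
time: 3.98
position: [0.6705, -0.1293, 0.0382]
eef_rot: [0.0, 0.998, 0.066, -0.0]
force: [-0.1, -0.0, 0.1]
width: 0.0001
grip_force: 0.0
```

Request:
servo_tool:
  plan:
    - [0,0,0,0,0,0.15,0]
    - [0,0,0,0,0,0.3,0]
    - [0,0,0,0,0,0.3,0]

```text
time: 4.23
position: [0.6711, -0.1292, 0.0368]
eef_rot: [0.0, 0.998, 0.066, 0.001]
force: [-3.8, 0.7, 10.9]
width: -0.0001
grip_force: 5.8
```

Run:
```python
from h import *
S=ctrl.camera("side");T=ctrl.camera("top");o=ctrl.get_obs();print(o["position"],o["force"])
cv2.imwrite("pics/g2.png",np.hstack([crop(S["color"],270,140,66,65,6),crop(T["color"],258,135,66,65,6)]))
```

```text
[ 0.67105388 -0.1292491   0.03690447] [-3.98363682  1.334709   10.2102527 ]
```

View pics/g2.png

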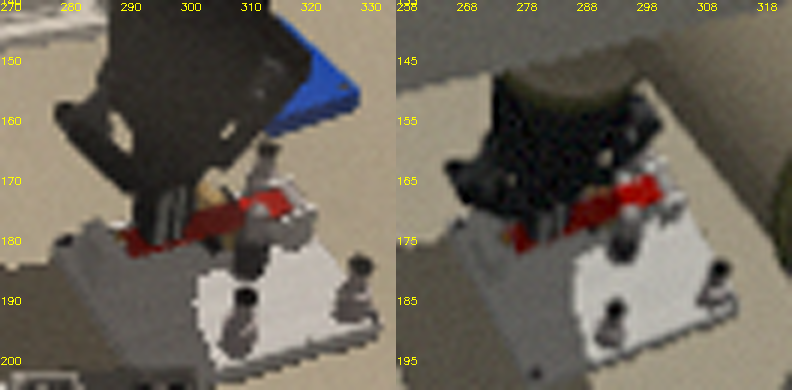

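Request:
servo_tool:
  plan:
    - [0,0,0,0,0,-4,0]
    - [0,0,0,0,0,-8,0]
    - [0,0,0,-3,0.5,-12,0]
    - [0,0,4,-25.9,4.3,-12,8.5]
    - [0,0,8.4,-25.9,4.3,-12,8.5]
    - [0,0,8.4,-25.9,4.3,-12,8.5]
    - [0,0,8.4,-25.9,4.3,-12,8.5]
    - [0,0,8.4,-25.9,4.3,-12,8.5]
    - [0,0,8.4,-25.9,4.3,-12,8.5]
    - [0,0,8.4,-25.9,4.3,-12,8.5]
    - [0,0,8.4,-25.9,4.3,-12,8.5]
    - [0,0,8.4,-25.9,4.3,-12,8.5]
    - [0,0,8.4,-25.9,4.3,-12,8.5]

```text
time: 5.42
position: [0.4206, -0.2054, 0.1554]
eef_rot: [-0.0, 1.0, -0.006, 0.0]
force: [-0.5, 0.8, 0.3]
width: 0.0851
grip_force: 0.0
```

Run:
```python
from h import *
S=ctrl.camera("side");T=ctrl.camera("top");o=ctrl.get_obs();print(o["position"],o["eef_rot"],o["width"])
import pickle; pickle.dump((S,T),open("shut.pkl","wb"))
i=np.hstack([crop(S["color"],262,150,66,55,6),crop(T["color"],258,147,66,55,6)])
j=np.hstack([crop(S["color"],310,190,66,45,6),crop(T["color"],288,190,66,45,6)])
cv2.imwrite("pics/g3.png",np.vstack([i,j]))
```

```text
[ 0.4204249  -0.20528298  0.1551828 ] [-1.80627257e-04  9.99982157e-01 -5.97096043e-03  3.06800201e-05] 0.08496376069936627
```

View pics/g3.png

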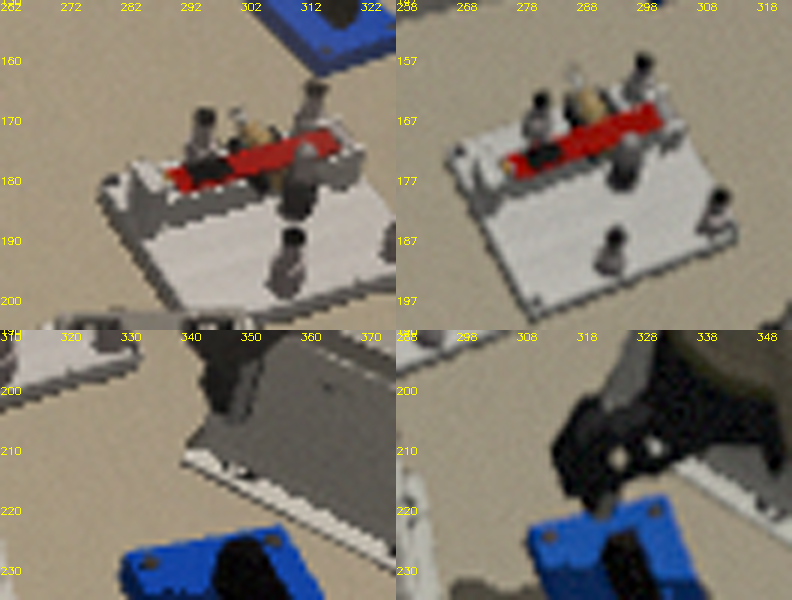

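Request:
servo_tool:
  plan:
    - [0,0,0,0,0,4,8.5]
    - [0,0,0,0,0,8,8.5]
    - [0,0,0,0,0,11,8.5]
    - [0,0,0,0,0,12.5,8.5]
    - [0,0,0,0,0,13.2,8.5]
    - [0,0,0,0,0,13.2,8.5]
    - [0,0,0,0,0,13.2,1]
    - [0,0,0,0,0,13.2,1]
    - [0,0,0,0,0,13.2,1]
    - [0,0,0,0,0,13.2,1]
    - [0,0,0,0,0,13.2,1]
    - [0,0,0,0,0,13.2,1]
    - [0,0,0,0,0,13.2,1]
    - [0,0,0,0,0,13.2,1]
  squeeze: 70

```text
time: 6.68
position: [0.4201, -0.2061, 0.0241]
eef_rot: [0.0, 1.0, -0.007, 0.001]
force: [-1.7, 0.9, 6.6]
width: 0.0165
grip_force: 69.6
```

Run:
```python
from m import *
import pickle
print("---");o=ctrl.get_obs();print(o["position"],o["eef_rot"],o["width"],o["force"],o["grip_force"])
S1,T1=pickle.load(open("shut.pkl","rb"))
h=.42
s=np.array([303,143])/6+[262,150]-h;t=np.array([234,133])/6+[258,147]-h
print(onz(S1,s,.059),onz(T1,t,.059),tri(S1,s,T1,t))
```

```text
fixture [ 0.6609 -0.1803  0.1342 -0.0082] 
 [[-0.4745 -0.174   0.1108 -0.3474  0.9687  0.1249 -0.0356  0.4097  0.2002
   1.1372 -0.4237 -2.0328]
 [ 0.2244  0.1597  0.4321  0.0943 -0.7145 -0.2434 -0.2666  0.0401 -0.0647
   0.4029  0.2113 -0.3694]]
fixture [ 0.6553 -0.1773  0.1308] 
 [[-0.2551 -0.1641  0.0864 -0.1839  1.219   0.1504 -0.1612  0.2899  0.2234
   1.1858 -0.6781 -2.2696]
 [-0.3594 -0.4328 -0.3216 -0.6456 -1.1875  0.1903  0.1642  0.2728  0.1739
   0.8854  0.687  -0.1325]]
cover [ 0.421  -0.2065 -0.0132 -0.006 ] 
 [[ 0.0247 -0.143  -0.0633 -0.1713 -0.0073 -0.1835  0.2273  0.3987]
 [-0.2985 -0.2232  0.3067  0.3463 -0.1959 -0.4818  0.5353 -0.0433]]
cover [ 0.4179 -0.2039 -0.0151] 
 [[-0.016   0.0075  0.1562 -0.1736 -0.1635 -0.2119  0.1991  0.2335]
 [-0.7606 -0.6711  0.0524  0.0822  0.0504 -0.2259  0.9697  0.3832]]
rivet centre [ 0.4209 -0.2079  0.0114] [ 0.4161 -0.2047  0.018 ] [ 0.419  -0.2055  0.018 ]
small cover dims:  [array([ 0.8173, -0.2162,  0.01  ]), array([ 0.8438, -0.2563,  0.01  ]), array([ 0.7825, -0.292 ,  0.01  ]), array([ 0.7578, -0.2523,  0.01  ])]
---
[ 0.4201 -0.2061  0.0241] [ 0.0003  1.     -0.0068  0.0006] 0.016542456523258857 [-1.6519  0.8883  6.6061] 69.63122963905334
[ 0.6571 -0.1746  0.059 ] [ 0.6618 -0.1773  0.059 ] [ 0.6669 -0.1799  0.0496]
```

Request:
servo_tool:
  plan:
    - [0,0,0,0,0,-2,1]
    - [0,0,0,0,0,-5,1]
    - [0,0,0,0,0,-8.5,1]
    - [0,0,0,0,0,-12,1]
    - [0,0,0,1.5,-0.3,-14.5,1]
    - [0,0,-2,5,-0.7,-14.5,1]
    - [0,0,-4,9,-1.2,-14.5,1]
    - [0,0,-6,13,-1.8,-14.5,1]
    - [0,0,-8.5,17,-2.4,-14.5,1]
    - [0,0,-8.5,20.5,-2.8,-14.5,1]
    - [0,0,-8.5,23,-3.2,-14.5,1]
    - [0,0,-8.5,23.8,-3.3,-14.5,1]
    - [0,0,-8.5,23.8,-3.3,-14.5,1]
    - [0,0,-8.5,23.8,-3.3,-11,1]
    - [0,0,-8.5,23.8,-3.3,-8.5,1]
    - [0,0,-8.5,23.8,-3.3,-7.7,1]
    - [0,0,-8.5,23.8,-3.3,-7.7,1]

```text
time: 8.1
position: [0.6552, -0.1765, 0.0977]
eef_rot: [-0.001, 0.998, 0.067, -0.003]
force: [-0.7, -0.4, -4.2]
width: 0.0168
grip_force: 69.0
```

Run:
```python
from h import *
np.set_printoptions(precision=4,suppress=True)
S=ctrl.camera("side");T=ctrl.camera("top");o=ctrl.get_obs();print(o["position"],o["eef_rot"],o["width"],o["force"])
import pickle; pickle.dump((S,T),open("over.pkl","wb"))
cv2.imwrite("pics/g4.png",np.hstack([crop(S["color"],270,140,66,70,6),crop(T["color"],258,135,66,70,6)]))
```

```text
[ 0.658  -0.1766  0.1017] [0.0003 0.9977 0.0671 0.0005] 0.016646403837086182 [ 0.0061  0.9606 -2.7056]
```

View pics/g4.png

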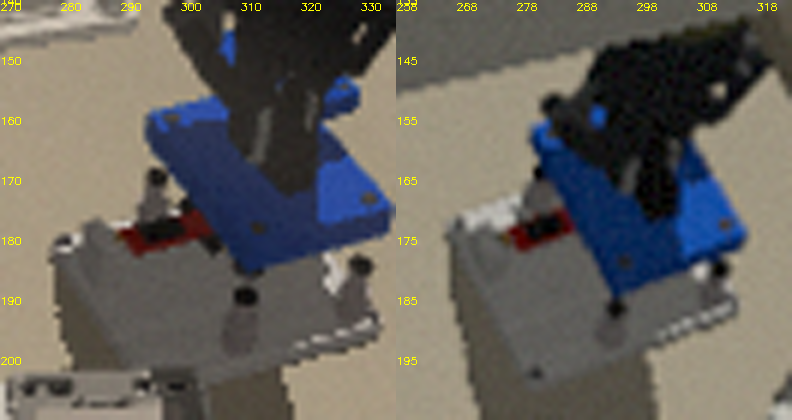

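```bash
cat > c.py <<'E'
from m import *
print("---")
h=.42;z=.1017-.0241
L=[[55,40,18],[-55,40,18],[-55,-40,18]]
a=np.array([[148,117],[245,256],[391,214]])/6+[270,140]-h
b=np.array([[139,125],[221,276],[349,231]])/6+[258,135]-h
pS=np.array([[338,172],[222,204],[132,84],[244,58]])/6+[274,155]-h
pT=np.array([[299,160],[196,200],[119,62],[222,25]])/6+[262,153]-h
for c,u,pu in((S,a,pS),(T,b,pT)):
    g=least_squares(lambda p:(proj(c,place(np.r_[p,z],L))-u).ravel(),[.655,-.177,.13]); f=least_squares(lambda p:(proj(c,place(np.r_[p,0],pads))-pu).ravel(),[.655,-.177,.13])
    print("cover",g.x,g.cost,"fix",f.x,"diff",g.x-f.x)
E
python3 c.py | sed -n '/---/,$p'
```

```text
---
cover [ 0.644  -0.1705  0.1136] 0.23777548506890125 fix [ 0.6554 -0.1764  0.1329] diff [-0.0114  0.0058 -0.0193]
cover [ 0.6587 -0.1775  0.1209] 0.511252358209127 fix [ 0.6581 -0.1763  0.1376] diff [ 0.0005 -0.0012 -0.0168]
```

Request:
servo_tool:
  plan:
    - [0,0,0,0,0,0.8,1]
    - [0,0,0,0,0,1.4,1]
    - [0,0,0,0,0,1.8,1]
    - [0,0,0,0,0,1.95,1]
    - [0,0,0,0,0,2.1,1]
    - [0,0,0,0,0,2.1,1]

```text
time: 8.7
position: [0.6579, -0.1761, 0.0791]
eef_rot: [-0.0, 0.998, 0.067, -0.0]
force: [-0.9, 0.2, -4.1]
width: 0.0165
grip_force: 69.2
```

Request:
servo_tool:
  plan:
    - [0,0,0,0,0,0.1,1]
    - [0,0,0,0,0,0.3,1]
    - [0,0,0,0,0,0.4,1]
    - [0,0,0,0,0,0.4,1]

```text
time: 9.03
position: [0.6578, -0.1761, 0.075]
eef_rot: [-0.0, 0.998, 0.067, -0.0]
force: [0.2, -0.3, -4.4]
width: 0.0169
grip_force: 69.2
```

Request:
servo_tool:
  plan:
    - [0,0,0,0,0,0.1,1]
    - [0,0,0,0,0,0.2,1]
    - [0,0,0,0,0,0.3,1]
    - [0,0,0,0,0,0.3,1]

```text
time: 9.37
position: [0.6581, -0.1762, 0.0729]
eef_rot: [0.0, 0.998, 0.067, 0.0]
force: [-4.1, 1.4, 4.0]
width: 0.0169
grip_force: 70.3
```

Request:
servo_tool:
  plan:
    - [0,0,0,0,0,0.1,1]
    - [0,0,0,0,0,0.2,1]
    - [0,0,0,0,0,0.3,1]
    - [0,0,0,0,0,0.4,1]
    - [0,0,0,0,0,0.5,1]
    - [0,0,0,0,0,0.5,1]
    - [0,0,0,0,0,0.5,1]

```text
time: 9.95
position: [0.6582, -0.1762, 0.0692]
eef_rot: [0.0, 0.998, 0.067, 0.0]
force: [-8.3, 1.5, 14.6]
width: 0.0171
grip_force: 71.8
```

Request:
servo_tool:
  plan:
    - [0,0,0,0,0,0.1,1]
    - [0,0,0,0,0,0.15,1]
    - [0,0,0,0,0,0.15,1]
    - [0,0,0,0,0,0.15,1]

```text
time: 10.28
position: [0.6583, -0.1762, 0.0691]
eef_rot: [0.0, 0.998, 0.067, 0.001]
force: [-15.1, 2.0, 24.8]
width: 0.0166
grip_force: 73.3
```

Run:
```python
from h import *
S=ctrl.camera("side");T=ctrl.camera("top");o=ctrl.get_obs();print(o["position"],o["force"],o["grip_force"])
cv2.imwrite("pics/g5.png",np.hstack([crop(S["color"],270,140,66,70,6),crop(T["color"],258,135,66,70,6)]))
```

```text
[ 0.65827981 -0.17618005  0.06906115] [-14.05555145   2.12695176  24.8254259 ] 73.29949736595154
```

View pics/g5.png

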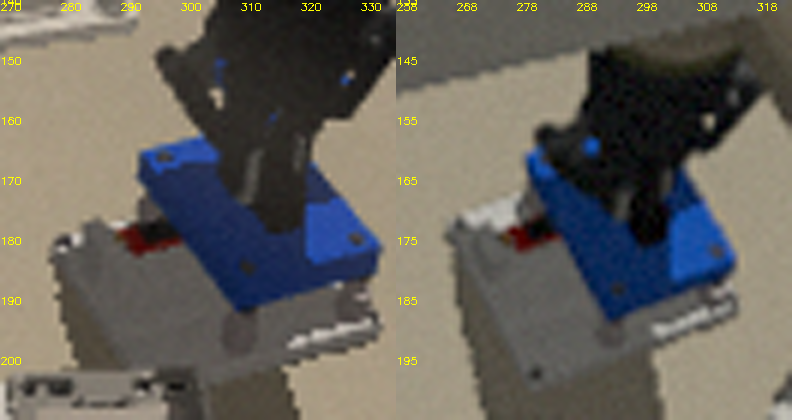

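The picture shows the cover seated square over the four pads, around (310,178) in the side view. The strap is still shut, and the tool has stopped at z = 69.1 mm while the force rises, so the pads are at the hard stop.

```bash
python3 -c "
from bench import ctrl
print(ctrl.hand_in())"
```

```text
the job is handed in; nothing more can be done
None
```

I handed the job in at about 10.4 s: the strap is shut and held by its catch, and the cover is over the pin, pressed down to the hard stop and still gripped; the hand-in returned no verdict.

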